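Pack the arch block and draw the box lid shut

TASK

Lay the arch-shaped wooden block in the empty bay of the block box, lower than the lid, and let go. Then shut the box: press gently on top of its thin sliding lid and draw the lid toward the front until it is fully home. Leave the other two loose blocks where they stand.

Things in the scene. Friction and masses are not known exactly. Their poses are not given: they have to be found in the camera images.
- box: Plywood block box fixed to the table: 280 mm long (x), 190 wide (y), 74 high, floor 6 thick, side walls 10 thick. Origin on its underside, mid-width, 130 mm behind its front face. -x is its front, roughly towards the robot; z up. The front part is open on top, from the front wall back to the lid's front edge. Lips on the side walls' tops reach in to y = -79 and +79 mm.
- bay (a point): Centre of the floor of the empty bay, at box x -72, y -29, z 6 mm; axes as the box's. The bay is 104 mm long (box x -122 to -18) and 112 mm wide (box y -85 to +27); only what the lid leaves uncovered is open above. A divider 44 mm high parts it from the narrow bay at +y, full of small round blocks, 36 mm high, fixed.
- stop (a point): Middle of the top edge of the front wall's inner face, at box x -122, y 0, z 70 mm. The lid is fully home when its front edge meets this wall (8 mm thick, 70 mm high).
- deck (a point): Middle of the front edge of the fixed deck, top side, at box x +30, y 0, z 74 mm. The deck (6 mm thick) covers the box from here to its back. The lid comes out from under it, and the lid's rear always stays under it.
- lid (a joint): Lid drawn towards the box's front (box -x), m: 0 open, 0.100 fully home. A thin bare wooden sheet, 162 x 168 x 6 mm, edges held in the side walls, no handle or free edge to pull: it moves only by pressing on its top and dragging. Its front edge is at box x = -22 mm minus this value; bare from there to the deck (52 mm at 0). About 5 N of friction holds it.
- lid_level (a point): Fixed mark on the box at box x +4, y 0, z 58 mm: the lid top's nominal height. The true top differs each time and is not measured: worn runners slope it about a line at box x +70 by up to 2 deg either way, so it is up to 2.5 mm off here, 7 mm at the front wall, changing as it is drawn. It yields 1 mm per 10 N. Under about 8 N of pressing slips; over 25 N cracks it; aim for 10 to 16 N.
- arch_mid (a point): Centre (half-way up) of the loose arch block: plain light wood, a bridge 70 mm long (its x), 36 mm wide (its y), 34 mm high, with a 36 mm wide gap underneath between two legs (solid top 16 mm thick). Stands on its legs on the table, about 60 g. Grasp across the 36 mm width. Its centre is 17 mm above its underside.
- column_center (a point): Centre of the loose wooden column (cylinder 40 mm across, 55 mm high), standing on the table. Leave alone.
- cone_mid (a point): Middle of the loose wooden cone (48 mm across at the foot, 50 mm high), standing on the table. Leave alone.
Things that resemble listed ones, but are neither listed nor needed, are in the scene too. Leave any black or green look-alike of the part that bears arch_mid alone.

How it is judged:
By the outcome, as a careful person would: the job done as asked, in the order asked, and still so for the second after the job is handed in, with the robot touching nothing.
It also fails if it takes over 67 s, if anything falls off the work surface, if the arm or the gripper's body presses on something with over 40 N, if the wrist force passes 120 N, or if a joint passes its speed limit or range.

ROBOT

A 6-joint arm with a two-finger parallel gripper is mounted at the origin on the work surface. World frame = base frame: x ahead of the robot, y to its left, z up, the work surface at z = 0. Lengths are in m, angles in degrees, forces in N, time in s.
With the tool pointing down it reaches from about 0.375 to 0.925 m from the base axis. Payload 5.7 kg.
Tool frame: the origin (TCP) lies at the very end of the fingers, on their centre line; the grasp point (between the pads) lies 19 mm behind it; z points along the fingers, y is the line along which they close (so a half turn about z gives the same grasp; the last joint's range is limited). The gripper opens to 88 mm and grips with 3 to 60 N. Pads are 20 mm wide; open, the fingers measure 115 mm over their backs; the gripper's body (75 mm by 178 mm) begins 61 mm behind the grasp point.
Start: joints at [60.9, 20.558, 86.54, -0, 72.909, -6.595], TCP at [0.23, 0.554, 0.223] pointing down, gripper open.
Joint ranges: [-170.27, 170.27], [-57.76, 135], [12.27, 136.19], [-55.21, 235.2], [11.17, 155.16], [-170.74, 170.74]. Speed limits (degrees/s): [136.94, 136.94, 180, 180, 180, 180].

INTERFACE

Orientations are given as [roll, pitch, yaw] about the fixed x, y, z axes, in that order (R = Rz(yaw) Ry(pitch) Rx(roll)).
In Python, from workcell import env gives the robot as it stands.
- The arm moves only by the tool send_rows, never from a script. Its argument "motion" is a list of rows, each a list of 7 numbers: the turn, a rotation vector about the tool's x, y, z in degrees, then the shift along the tool's x, y, z in m, then the opening, from -1 (shut) to 1 (fully open). In form: [[wx, wy, wz, tx, ty, tz, jaw], ...]. A call has 1 to 5 rows; each row shifts and turns the commanded pose from where the row before left it, along the tool's axes as they then stand; what a row does not reach is not made up. A row lasts 1/8 s, in which the tool goes at most 62.5 mm and 10.7 degrees, less where a joint would pass 70% of its speed; a pose out of reach is approached as far as the arm can. A call with a gripper value outside its range is refused whole. The fingers move at their own pace and stop on an object; "force" is the grip in N (left out, the last holds). Time passes only in rows, so rows that do not move let the fingers close. It gives the time, the measured TCP pose, the force, the opening and the grip force at its end, in the units of the state.
- env.state(): the state, without advancing time (a new reading comes with each control period).
- env.get_image(name): name is "scene" or "top" or "wrist"; returns the picture (420x560x3 uint8, red, green, blue); there is no depth.
- env.camera_params(name): a dict with "camera_matrix" (3x3 intrinsics, pixels), "extrinsics" (4x4, takes a point from camera to world coordinates). Camera axes: x right, y up, looking along -z (the intrinsics and any distortion apply to the point x, -y, -z); pixel columns grow to the right and rows downward; lengths in m; the calibration is good to about 2 mm. The wrist camera is an equidistant fisheye: a pixel r from the principal point sees the ray r / f radians off the axis. A picture is of the moment at which its call begins: read the wrist's pose just before it. camera_params takes no time and is no camera call; for the wrist camera it gives the pose at the moment of the call.
- env.finish_job(): hands the job in; it is judged then, once.
Trained networks look in the newest picture that a camera, given by its name, has taken for a name from the list of things; names that differ only in an ending like _2 or _b are one class to them, and where a whole thing is asked for, a point or a joint stands for the part that bears it (a point fixed in the world has none). Each returns a list of dicts, best first, with "score" (0 to 1); they miss things now and then, are a little off and sometimes report something else, mostly with a low value. They report only what shows in the picture. A call takes as long as a camera call. They do not tell look-alikes from the thing itself.
- env.trace(name, camera): "pixels" (420x560 bool, what is visible of it) and "box" ([left, top, right, bottom] in pixels, round what is visible of it).
- env.mark_of(name, camera): "pixel" ([column, row] in pixels: a listed point, or the origin of a listed thing).
The state is a dict: "time": time; "q": joint angles; "dq": joint speeds; "tau": joint torques, N m; "ee_pos": TCP position; "orientation": TCP orientation; "force": force on the tool from outside, world axes, zero at the start; "wrist_torque": the same for the moment, N m; "grip_width": opening from 0.0 (shut) to 1.0 (fully open); "finger_force": force on a finger pad.
Only numpy, scipy, OpenCV 4.12 (cv2) and the standard library are available. Lean on these libraries where they do the work, as an engineer would, in place of code of your own. Each camera call takes 0.05 s, during which the arm holds its last target. There are 200 camera calls.

## Working session

There is one attempt and no reset: what is moved stays moved. The work goes in short steps, Python scripts to look and compute and a tool call to move; the robot and the scene stay as the last step left them, time stands still between calls to the robot, and variables do not carry over. Pictures are saved under pics/ and viewed, at most 10 in all, crops included, and the job is handed in when it is done.

Besides the shell and the picture viewer there is one more tool, called after "Emit:" as a command line: name --pt "numbers of a row" for each row, then --argument value for the rest. send_rows: Moves the arm, as the interface text tells. Its arguments: {"type":"object","properties":{"motion":{"type":"array","items":{"type":"array","items":{"type":"number"}}},"force":{"type":"number"}},"required":["motion"]}

```bash
mkdir -p pics; ls
cat > h.py <<'E'
import numpy as np, cv2
from workcell import env
def snap(cam,fn=None):
    P=env.camera_params(cam); im=env.get_image(cam)
    if fn: cv2.imwrite('pics/'+fn,im[:,:,::-1])
    return im,P
def ray(P,px,fish=False):
    K=np.array(P['camera_matrix']);E=np.array(P['extrinsics'])
    a=(px[0]-K[0,2])/K[0,0];b=(px[1]-K[1,2])/K[1,1]
    if fish:
        r=np.hypot(a,b);s=np.sin(r)/r if r>1e-9 else 1
        d=np.array([a*s,b*s,np.cos(r)])
    else: d=np.array([a,b,1.])
    d=E[:3,:3]@(d*[1,-1,-1]);return E[:3,3],d
def at_z(P,px,z,fish=False):
    o,d=ray(P,px,fish);return o+d*(z-o[2])/d[2]
def proj(P,X,fish=False):
    K=np.array(P['camera_matrix']);E=np.array(P['extrinsics'])
    c=(E[:3,:3].T@(np.asarray(X)-E[:3,3]))*[1,-1,-1]
    if fish:
        r=np.hypot(c[0],c[1]);t=np.arctan2(r,c[2]);c=np.array([c[0]/r*t,c[1]/r*t,1])
    c=c/c[2];return np.array([K[0,0]*c[0]+K[0,2],K[1,1]*c[1]+K[1,2]])
E
python3 - <<'E'
from h import *
np.set_printoptions(precision=4,suppress=True)
Z=dict(box=0,bay=.006,stop=.07,deck=.074,lid_level=.058,arch_mid=.017,column_center=.0275,cone_mid=.025)
for cam in('top','scene'):
    im,P=snap(cam,cam+'0.png')
    print(cam,np.array(P['camera_matrix']).ravel(),P.get('distortion'),list(P),np.array(P['extrinsics'])[:3,3])
    for n,z in Z.items():
        for m in env.mark_of(n,cam)[:4]: print(n,m['pixel'],round(m['score'],2),at_z(P,m['pixel'],z))
s=env.state();print(s['ee_pos'],s['orientation'],s['time'],s['force'],s['grip_width'])
E
```

```text
pics
top [498.1117   0.     279.4849   0.     498.1117 205.227    0.       0.
   1.    ] None ['camera_matrix', 'extrinsics'] [ 0.4278 -0.0396  1.1901]
box [251.1, 182.3] 0.74 [ 0.5908 -0.0042  0.    ]
bay [266.0, 210.2] 0.78 [ 0.524  -0.0419  0.006 ]
stop [255.7, 229.6] 0.58 [ 0.4744 -0.0198  0.07  ]
deck [245.7, 161.4] 0.69 [0.628  0.0073 0.074 ]
lid_level [248.0, 173.8] 0.62 [0.6023 0.0018 0.058 ]
arch_mid [375.6, 226.7] 0.93 [ 0.4911 -0.3026  0.017 ]
arch_mid [411.2, 198.0] 0.81 [ 0.5619 -0.3877  0.017 ]
arch_mid [434.3, 245.2] 0.71 [ 0.4509 -0.443   0.017 ]
arch_mid [363.4, 272.5] 0.69 [ 0.3826 -0.2746  0.017 ]
column_center [370.1, 170.9] 0.89 [ 0.6226 -0.2861  0.0275]
cone_mid [118.5, 220.1] 0.77 [0.4899 0.2995 0.025 ]
scene [417.3293   0.     277.2028   0.     417.3293 215.2061   0.       0.
   1.    ] None ['camera_matrix', 'extrinsics'] [0.9595 0.2424 0.8815]
box [280.0, 258.6] 0.74 [0.601  0.0061 0.    ]
box [210.6, 163.5] 0.69 [ 0.475  -0.3081  0.    ]
bay [282.8, 223.0] 0.55 [ 0.5203 -0.0413  0.006 ]
bay [277.3, 247.8] 0.53 [ 0.5839 -0.0135  0.006 ]
stop [298.9, 196.3] 0.69 [ 0.4702 -0.0309  0.07  ]
deck [273.4, 248.1] 0.92 [ 0.6185 -0.0001  0.074 ]
lid_level [280.4, 243.5] 0.71 [0.5934 0.0013 0.058 ]
arch_mid [164.4, 164.0] 0.89 [ 0.5555 -0.396   0.017 ]
arch_mid [178.3, 135.0] 0.83 [ 0.4578 -0.435   0.017 ]
arch_mid [209.8, 164.8] 0.76 [ 0.4889 -0.2964  0.017 ]
arch_mid [244.2, 142.7] 0.55 [ 0.3755 -0.2688  0.017 ]
column_center [178.3, 200.2] 0.61 [ 0.6248 -0.2821  0.0275]
cone_mid [420.9, 285.2] 0.93 [0.4872 0.3027 0.025 ]
[0.2296 0.5543 0.2227] [-179.9977   -0.001   157.496 ] 0.9 [ 0.2635 -0.2138  0.7735] 1.000135972178378
```

```bash
python3 -c "
import cv2
a=cv2.imread('pics/top0.png');cv2.imwrite('pics/top0c.png',cv2.resize(a[110:310,190:470],None,fx=2.85,fy=2.85,interpolation=cv2.INTER_CUBIC))"
```

```text
(no output)
```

View pics/top0c.png

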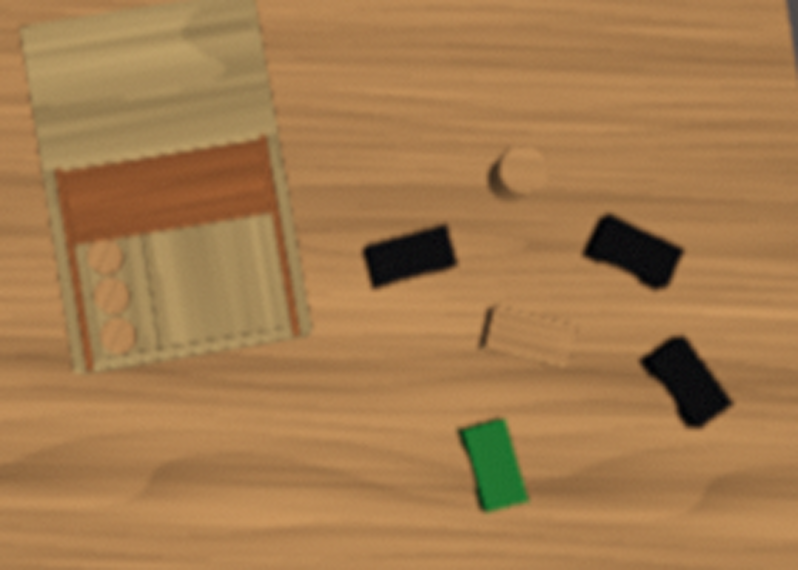

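View pics/scene0.png

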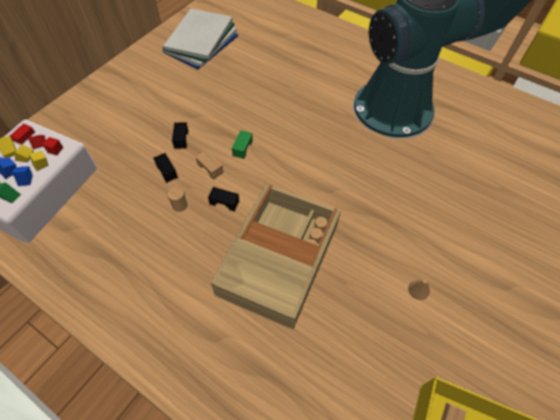

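The top picture shows the wooden arch at about pixel (376, 228), with its long axis at about 80° yaw. Three black look-alikes and a green one stand around it. The box sits at about 10° yaw, with the red lid open and the empty bay near (266, 210). Both cameras agree on the arch at (0.490, -0.300). Next I plan the move to above it.

```bash
cat >> h.py <<'E'
from scipy.spatial.transform import Rotation as Ro
def pose():
    s=env.state();return np.array(s['ee_pos']),np.array(s['orientation'])
def plan(p,yaw,tp,tyaw,n):
    """tool-down rows from p,yaw to tp,tyaw in n rows (shift in axes before the turn)"""
    d=(np.array(tp)-p)/n;w=(yaw-tyaw)/n
    out=[]
    for i in range(n):
        t=Ro.from_euler('xyz',[180,0,yaw-i*w],degrees=True).inv().apply(d)
        out.append([0,0,round(w,1)]+[round(float(v),4) for v in t])
    return out
E
python3 - <<'E'
from h import *
p,o=pose();y=o[2]
for r in plan(p,y,[.48,.12,.22],y-40,10)+plan(np.array([.48,.12,.22]),y-40,[.48,-.30,.2],y-77.5,10):print(r)
E
```

```text
[0, 0, np.float64(4.0), -0.0398, -0.0305, 0.0003]
[0, 0, np.float64(4.0), -0.0418, -0.0277, 0.0003]
[0, 0, np.float64(4.0), -0.0436, -0.0247, 0.0003]
[0, 0, np.float64(4.0), -0.0452, -0.0216, 0.0003]
[0, 0, np.float64(4.0), -0.0466, -0.0184, 0.0003]
[0, 0, np.float64(4.0), -0.0478, -0.0151, 0.0003]
[0, 0, np.float64(4.0), -0.0487, -0.0117, 0.0003]
[0, 0, np.float64(4.0), -0.0494, -0.0083, 0.0003]
[0, 0, np.float64(4.0), -0.0499, -0.0048, 0.0003]
[0, 0, np.float64(4.0), -0.0501, -0.0013, 0.0003]
[0, 0, np.float64(3.8), -0.0373, -0.0194, 0.002]
[0, 0, np.float64(3.8), -0.0384, -0.0169, 0.002]
[0, 0, np.float64(3.8), -0.0395, -0.0144, 0.002]
[0, 0, np.float64(3.8), -0.0403, -0.0117, 0.002]
[0, 0, np.float64(3.8), -0.041, -0.0091, 0.002]
[0, 0, np.float64(3.8), -0.0415, -0.0064, 0.002]
[0, 0, np.float64(3.8), -0.0418, -0.0037, 0.002]
[0, 0, np.float64(3.8), -0.042, -0.0009, 0.002]
[0, 0, np.float64(3.8), -0.042, 0.0018, 0.002]
[0, 0, np.float64(3.8), -0.0418, 0.0046, 0.002]
```

Emit:
send_rows --pt "0 0 4 -0.04 -0.03 0 1" --pt "0 0 4 -0.042 -0.028 0 1" --pt "0 0 4 -0.044 -0.025 0 1" --pt "0 0 4 -0.045 -0.022 0 1" --pt "0 0 4 -0.047 -0.018 0 1"

```text
time: 1.52
ee_pos: [0.3563, 0.3353, 0.2228]
orientation: [180.0, 0.0, 137.4]
force: [0.8, 0.1, -0.2]
grip_width: 0.996
finger_force: 0.0
```

Emit:
send_rows --pt "0 0 4 -0.048 -0.015 0 1" --pt "0 0 4 -0.049 -0.012 0 1" --pt "0 0 4 -0.049 -0.008 0 1" --pt "0 0 4 -0.05 -0.005 0 1" --pt "0 0 4 -0.05 -0.001 0 1"

```text
time: 2.15
ee_pos: [0.4819, 0.1181, 0.2229]
orientation: [180.0, 0.0, 117.4]
force: [0.8, 0.6, -0.0]
grip_width: 1.001
finger_force: 0.0
```

Emit:
send_rows --pt "0 0 4 -0.037 -0.019 0.002 1" --pt "0 0 4 -0.038 -0.017 0.002 1" --pt "0 0 4 -0.04 -0.014 0.002 1" --pt "0 0 4 -0.04 -0.012 0.002 1" --pt "0 0 4 -0.041 -0.009 0.002 1"

```text
time: 2.78
ee_pos: [0.4795, -0.0911, 0.2128]
orientation: [180.0, 0.0, 97.4]
force: [0.2, -0.6, -0.0]
grip_width: 0.999
finger_force: 0.0
```

Emit:
send_rows --pt "0 0 4 -0.042 -0.006 0.002 0.4" --pt "0 0 4 -0.042 -0.004 0.002 0.4" --pt "0 0 4 -0.042 -0.001 0.002 0.4" --pt "0 0 3 -0.042 0.002 0.002 0.4" --pt "0 0 2 -0.042 0.005 0.002 0.4"

```text
time: 3.4
ee_pos: [0.4743, -0.302, 0.2027]
orientation: [180.0, 0.0, 80.4]
force: [-0.1, 0.5, -0.3]
grip_width: 0.706
finger_force: 0.0
```

Run:
```python
from h import *
np.set_printoptions(precision=4,suppress=True)
im,P=snap('wrist','w1.png')
p,o=pose();print(p,o)
for m in env.mark_of('arch_mid','wrist'): print(m['pixel'],round(m['score'],2),at_z(P,m['pixel'],.017,True))
best=None
for t in env.trace('arch_mid','wrist'):
    ys,xs=np.nonzero(t['pixels']); 
    W=np.array([at_z(P,(x,y),.034,True)[:2] for x,y in zip(xs,ys)]).astype(np.float32)
    print(round(t['score'],2),t['box'],cv2.minAreaRect(W),im[ys,xs].mean(0))
```

```text
[ 0.4748 -0.3075  0.2027] [179.8863   0.2606  80.2573]
[280.2, 294.5] 0.89 [ 0.4542 -0.4295  0.017 ]
[336.0, 88.4] 0.85 [ 0.5529 -0.2007  0.017 ]
[287.9, 182.3] 0.82 [ 0.4857 -0.2935  0.017 ]
[361.4, 250.7] 0.56 [ 0.5588 -0.3885  0.017 ]
[191.7, 179.5] 0.56 [ 0.381  -0.2717  0.017 ]
0.91 [250.6, 263.4, 311.6, 317.7] ((0.4553537368774414, -0.42161792516708374), (0.0805533304810524, 0.04656943306326866), 36.82606887817383) [43.8592 34.1704 29.0122]
0.7 [153.5, 149.2, 227.3, 211.6] ((0.38578975200653076, -0.26807427406311035), (0.07751748710870743, 0.03611712157726288), 16.863161087036133) [ 72.4102 168.8497  78.5644]
0.66 [273.4, 149.3, 308.8, 223.1] ((0.4883250594139099, -0.2950648069381714), (0.07349524646997452, 0.03707898408174515), 78.7864990234375) [232.7581 189.0833 127.7366]
0.64 [349.8, 217.0, 390.9, 276.1] ((0.5602728128433228, -0.37580573558807373), (0.06653879582881927, 0.04643331468105316), 66.54276275634766) [47.9191 36.7866 30.3238]
0.57 [303.4, 50.6, 369.5, 121.8] ((0.5497886538505554, -0.19846828281879425), (0.04113731533288956, 0.06978234648704529), 16.26578712463379) [51.9584 41.1545 35.3739]
```

View pics/w1.png

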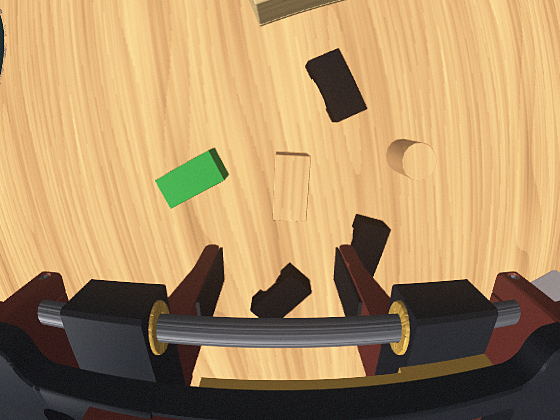

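The wooden arch is at (291, 187) in the wrist picture. That puts its centre at about (0.488, -0.295) with its long axis at 79°, well clear of the look-alikes.

Emit:
send_rows --pt "0 0 1.3 0.0145 0.011 0.02 0.4" --pt "0 0 0 0 0 0.045 0.4" --pt "0 0 0 0 0 0.045 0.4" --pt "0 0 0 0 0 0.03 0.4" --pt "0 0 0 0 0 0 0.4"

```text
time: 4.18
ee_pos: [0.4859, -0.2856, 0.0608]
orientation: [-179.7, -0.2, 79.3]
force: [-1.0, -0.4, 0.3]
grip_width: 0.696
finger_force: 0.0
```

Run:
```python
from h import *
np.set_printoptions(precision=4,suppress=True)
im,P=snap('wrist','w2.png')
p,o=pose();print(p,o)
for t in env.trace('arch_mid','wrist'):
    ys,xs=np.nonzero(t['pixels']); 
    W=np.array([at_z(P,(x,y),.034,True)[:2] for x,y in zip(xs,ys)]).astype(np.float32)
    print(round(t['score'],2),t['box'],cv2.minAreaRect(W),im[ys,xs].mean(0))
```

```text
[ 0.4871 -0.2867  0.0624] [-179.8807   -0.065    79.2504]
0.7 [303.1, 27.2, 413.9, 151.7] ((0.550231397151947, -0.19885987043380737), (0.04155804216861725, 0.07040365040302277), 16.33658790588379) [47.9683 38.7162 34.1695]
0.66 [267.3, 352.1, 315.7, 381.4] ((0.47665899991989136, -0.3857981264591217), (0.03287440910935402, 0.03803848475217819), 78.59478759765625) [31.6472 25.6323 21.1513]
0.65 [355.5, 286.2, 392.5, 373.8] ((0.539111316204071, -0.3666687607765198), (0.08350721001625061, 0.0132051482796669), 71.46709442138672) [49.1687 37.4458 29.8976]
0.58 [84.6, 190.2, 187.7, 280.7] ((0.3889695703983307, -0.2669024169445038), (0.08471890538930893, 0.03721140697598457), 16.957550048828125) [ 73.0484 170.6767  85.0549]
0.56 [258.3, 198.7, 315.3, 309.9] ((0.48914840817451477, -0.2931464612483978), (0.07713927328586578, 0.03687480464577675), 77.18098449707031) [226.2727 183.7773 124.2407]
```

Emit:
send_rows --pt "0 0 1 -0.0075 0.001 0.02 0.4" --pt "0 0 0 0 0 0.025 0.4" --pt "0 0 0 0 0 0.01 0.4" --pt "0 0 0 0 0 0.001 0.4" --pt "0 0 0 0 0 0 0" --force 20

```text
time: 4.9
ee_pos: [0.4879, -0.2961, 0.0077]
orientation: [179.9, 0.0, 78.2]
force: [0.2, 0.1, -0.5]
grip_width: 0.627
finger_force: 0.0
```

Emit:
send_rows --pt "0 0 0 0 0 0 -0.4" --pt "0 0 0 0 0 0 -0.6" --pt "0 0 0 0 0 0 -0.6" --pt "0 0 0 0 0 0 -0.6" --pt "0 0 0 0 0 0 -0.6" --force 20

```text
time: 5.52
ee_pos: [0.4876, -0.2959, 0.0073]
orientation: [179.9, 0.0, 78.2]
force: [-0.6, 0.3, 5.6]
grip_width: 0.412
finger_force: 20.0
```

Emit:
send_rows --pt "0 0 0 0 0 -0.01 -0.6" --pt "0 0 0 0 0 -0.03 -0.6" --pt "0 0 0 0 0 -0.05 -0.6" --pt "0 0 0 0 0 -0.05 -0.6" --pt "0 0 0 0 0 -0.02 -0.6"

```text
time: 6.15
ee_pos: [0.4885, -0.2966, 0.1704]
orientation: [179.8, 0.1, 78.2]
force: [-0.1, -0.7, -0.4]
grip_width: 0.41
finger_force: 20.0
```

Run:
```python
from h import *
np.set_printoptions(precision=4,suppress=True)
from scipy.optimize import least_squares
print(env.state()['grip_width'],env.state()['finger_force'],pose())
L=dict(box=(0,0,0),bay=(-.072,-.029,.006),stop=(-.122,0,.07),deck=(.03,0,.074),lid_level=(.004,0,.058))
obs=[]
for cam in('top','scene','wrist'):
    im,P=snap(cam,cam+'3.png')
    for n,l in L.items():
        for m in env.mark_of(n,cam)[:1]:
            obs.append((cam,n,P,np.array(m['pixel']),np.array(l)))
            print(cam,n,m['pixel'],round(m['score'],2),at_z(P,m['pixel'],l[2],cam=='wrist'))
    for n in('box','lid'):
        for t in env.trace(n,cam)[:1]:
            ys,xs=np.nonzero(t['pixels']);z=.074 if n=='box' else .058
            W=np.array([at_z(P,(x,y),z,cam=='wrist')[:2] for x,y in zip(xs,ys)]).astype(np.float32)
            print(cam,n,round(t['score'],2),t['box'],cv2.minAreaRect(W))
def res(v):
    R=np.array([[np.cos(v[2]),-np.sin(v[2])],[np.sin(v[2]),np.cos(v[2])]]);o=[]
    for c,n,P,px,l in obs:
        X=np.r_[R@l[:2]+v[:2],l[2]]
        o.append((at_z(P,px,l[2],c=='wrist')-X)[:2]*1e3)
    return np.ravel(o)
r=least_squares(res,[.6,0,.17],loss='soft_l1',f_scale=3)
print(r.x[:2],np.degrees(r.x[2]));print(r.fun.reshape(-1,2).round(1).tolist())
```

```text
0.4095413598946135 19.993053674697876 (array([ 0.4885, -0.2966,  0.1704]), array([179.7503,   0.132 ,  78.1954]))
top box [370.8, 170.5] 0.71 [ 0.6283 -0.2937  0.    ]
top bay [264.2, 209.6] 0.98 [ 0.5253 -0.0375  0.006 ]
top deck [244.6, 164.4] 0.82 [0.621  0.0095 0.074 ]
top lid_level [248.7, 174.4] 0.61 [0.6009 0.0001 0.058 ]
top box 0.69 [195.4, 107.5, 297.2, 240.5] ((0.6010791063308716, 0.0028533637523651123), (0.28387582302093506, 0.19184687733650208), 11.209758758544922)
top lid 0.94 [210.2, 159.2, 285.5, 198.8] ((0.5944188833236694, 0.00046016275882720947), (0.06224660947918892, 0.16087888181209564), 11.431865692138672)
scene box [279.8, 253.7] 0.92 [ 0.5908 -0.0015  0.    ]
scene bay [280.7, 223.1] 0.58 [ 0.5235 -0.0454  0.006 ]
scene stop [298.8, 197.5] 0.69 [ 0.4732 -0.0292  0.07  ]
scene deck [277.7, 250.5] 0.83 [0.618  0.0109 0.074 ]
scene lid_level [280.5, 244.2] 0.63 [0.5947 0.0024 0.058 ]
scene box 0.85 [210.8, 188.5, 339.4, 329.6] ((0.6148772239685059, 0.00940626859664917), (0.30102938413619995, 0.19800949096679688), 11.202290534973145)
scene lid 0.94 [245.0, 219.1, 317.8, 266.7] ((0.591089129447937, -9.459257125854492e-05), (0.056371819227933884, 0.16034537553787231), 10.580422401428223)
wrist lid_level [277.9, 276.8] 0.73 [ 0.4731 -0.3581  0.058 ]
wrist box 0.62 [228.3, 1.6, 307.6, 19.1] ((0.511613667011261, -0.13037173449993134), (0.02084510587155819, 0.06064885854721069), 77.10638427734375)
[ 0.5906 -0.0004] 13.016677168264682
[[37.6, -293.2], [-1.8, 7.3], [1.2, 3.2], [6.4, -0.4], [0.1, -1.1], [-3.5, -0.5], [1.4, -1.3], [-1.9, 4.5], [0.2, 1.9], [-121.4, -358.6]]
```

Emit:
send_rows --pt "0 0 -4.6 0.0514 -0.003 0 -0.6" --pt "0 0 -4.6 0.0515 0.001 0 -0.6" --pt "0 0 -4.6 0.0512 0.005 0 -0.6" --pt "0 0 -4.6 0.0507 0.0093 0 -0.6" --pt "0 0 -4.6 0.0497 0.0133 0 -0.6"

```text
time: 7.98
ee_pos: [0.5249, -0.0394, 0.1669]
orientation: [180.0, 0.0, 101.3]
force: [0.6, -0.8, -0.8]
grip_width: 0.408
finger_force: 20.0
```

Emit:
send_rows --pt "0 0 0 0 0 0 -0.6" --pt "0 0 0 0 0 0 -0.6"

```text
time: 8.22
ee_pos: [0.5247, -0.0412, 0.1667]
orientation: [-180.0, 0.0, 101.2]
force: [-0.5, 0.1, -0.4]
grip_width: 0.409
finger_force: 20.0
```

Run:
```python
from h import *
np.set_printoptions(precision=4,suppress=True)
im,P=snap('wrist')
p,o=pose();print(p,o)
for n,z in dict(bay=.006,stop=.07,deck=.074,lid_level=.058).items():
    for m in env.mark_of(n,'wrist')[:2]: print(n,m['pixel'],round(m['score'],2),at_z(P,m['pixel'],z,True))
t=np.radians(11);R=np.array([[np.cos(t),-np.sin(t)],[np.sin(t),np.cos(t)]])
def B(*l): return tuple(int(round(v)) for v in proj(P,np.r_[R@l[:2]+[.591,0],l[2]],True))
im=im[:,:,::-1].copy()
for a,b in [((-.13,-.095,.074),(.15,-.095,.074)),((-.13,.095,.074),(.15,.095,.074)),((-.13,-.095,.07),(-.13,.095,.07)),((.03,-.095,.074),(.03,.095,.074)),((-.022,-.079,.058),(-.022,.079,.058)),((-.122,.027,.044),(-.018,.027,.044))]:
    cv2.polylines(im,[np.array([B(*(np.array(a)+(np.array(b)-a)*s)) for s in np.linspace(0,1,15)])],False,(255,0,255),1)
cv2.imwrite('pics/w4.png',cv2.resize(im,None,fx=1.4,fy=1.4))
```

```text
[ 0.5247 -0.0418  0.1667] [-179.9987    0.0395  101.1523]
bay [280.1, 194.4] 0.62 [ 0.5257 -0.0385  0.006 ]
stop [221.5, 180.9] 0.69 [ 0.4734 -0.0221  0.07  ]
deck [404.4, 182.6] 0.73 [0.6226 0.0078 0.074 ]
lid_level [370.1, 179.2] 0.94 [0.5971 0.0021 0.058 ]
lid_level [315.4, 388.2] 0.37 [ 0.609  -0.2452  0.058 ]
```

View pics/w4.png

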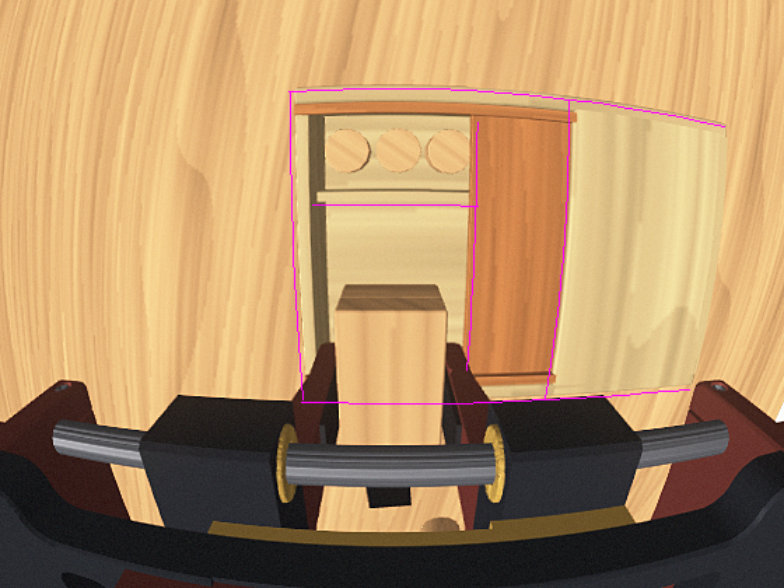

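The overlay lines up with the box, whose origin is at about (0.592, 0.001) with yaw 11°. The arch hangs over the empty bay, and there is room for the fingers on both sides. Lowering it now.

Emit:
send_rows --pt "0 0 0 0 0.002 0.03 -0.6" --pt "0 0 0 0 0 0.045 -0.6" --pt "0 0 0 0 0 0.03 -0.6" --pt "0 0 0 0 0 0.015 -0.6" --pt "0 0 0 0 0 0 -0.6"

```text
time: 9.1
ee_pos: [0.5261, -0.0409, 0.0461]
orientation: [-179.9, -0.0, 101.1]
force: [-0.3, 1.2, -1.4]
grip_width: 0.411
finger_force: 20.0
```

Emit:
send_rows --pt "0 0 0 0 0 0.014 -0.6" --pt "0 0 0 0 0 0.01 -0.6" --pt "0 0 0 0 0 0.005 -0.6" --pt "0 0 0 0 0 0 -0.6" --pt "0 0 0 0 0 0 -0.6"

```text
time: 9.72
ee_pos: [0.5268, -0.0406, 0.0179]
orientation: [180.0, 0.0, 101.2]
force: [0.5, 0.5, -0.4]
grip_width: 0.405
finger_force: 20.0
```

Emit:
send_rows --pt "0 0 0 0 0 0.003 -0.6" --pt "0 0 0 0 0 0.001 -0.6" --pt "0 0 0 0 0 0 -0.05" --pt "0 0 0 0 0 0 0.06" --pt "0 0 0 0 0 0 0.06"

```text
time: 10.35
ee_pos: [0.5267, -0.0406, 0.0137]
orientation: [180.0, 0.0, 101.2]
force: [0.0, 0.6, 0.1]
grip_width: 0.532
finger_force: 0.0
```

Emit:
send_rows --pt "0 0 0 0 0 -0.005 0.06" --pt "0 0 0 0 0 -0.02 0.06" --pt "0 0 0 0 0 -0.04 0.06" --pt "0 0 0 0 0 -0.05 -0.5" --pt "0 0 0 0 0 -0.03 -1"

```text
time: 10.98
ee_pos: [0.5275, -0.0407, 0.1615]
orientation: [179.8, 0.1, 101.2]
force: [0.5, 0.1, -0.2]
grip_width: 0.342
finger_force: 0.0
```

Run:
```python
from h import *
np.set_printoptions(precision=4,suppress=True)
im,P=snap('wrist','w5.png')
p,o=pose();print(p,o,env.state()['force'])
for n,z in dict(stop=.07,deck=.074,lid_level=.058,arch_mid=.023).items():
    for m in env.mark_of(n,'wrist')[:1]: print(n,m['pixel'],round(m['score'],2),at_z(P,m['pixel'],z,True))
```

```text
[ 0.5294 -0.0411  0.1645] [179.5901   0.1776 101.1994] [1.7726 0.5292 2.0758]
stop [213.5, 182.4] 0.7 [ 0.4709 -0.0227  0.07  ]
deck [403.2, 183.3] 0.77 [0.6226 0.008  0.074 ]
lid_level [368.5, 179.2] 0.77 [0.5972 0.0029 0.058 ]
arch_mid [273.1, 336.7] 0.85 [ 0.5523 -0.1976  0.023 ]
```

View pics/w5.png

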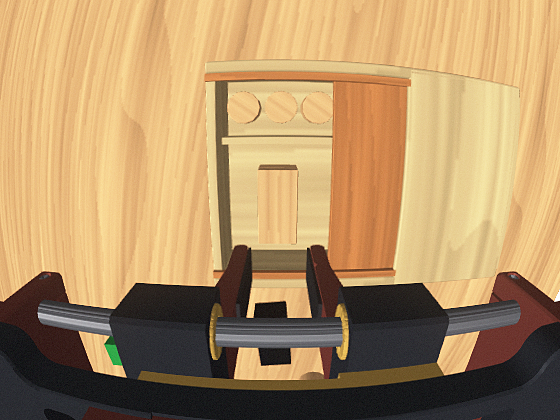

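The arch stands in the bay at (277, 205), released and below the lid. Next I shut the gripper and go above the middle of the lid's bare strip.

Emit:
send_rows --pt "0 0 0 0.015 0.037 0 -1" --pt "0 0 0 0.014 0.037 0 -1" --pt "0 0 0 0 0 0.035 -1" --pt "0 0 0 0 0 0.03 -1" --pt "0 0 0 0 0 0.015 -1"

```text
time: 11.85
ee_pos: [0.591, 0.0026, 0.0753]
orientation: [-179.7, -0.1, 101.2]
force: [0.0, 1.0, 0.2]
grip_width: 0.011
finger_force: 0.0
```

Emit:
send_rows --pt "0 0 0 0 0 0 -1" --pt "0 0 0 0 0 0.005 -1" --pt "0 0 0 0 0 0.004 -1" --pt "0 0 0 0 0 0 -1" --pt "0 0 0 0 0 0 -1"

```text
time: 12.48
ee_pos: [0.5938, 0.0022, 0.0701]
orientation: [180.0, 0.0, 101.2]
force: [0.7, 0.3, -0.3]
grip_width: 0.004
finger_force: 0.0
```

Run:
```python
from h import *
F=[]
for i in range(4):
    im,P=snap('wrist','w6.png');s=env.state();F.append(list(s['ee_pos'])+list(s['force']))
print(np.round(F,4),s['grip_width'],s['time'])
```

```text
[[ 0.5938  0.0022  0.0701  0.7717 -0.5464  0.9572]
 [ 0.5938  0.0022  0.07   -0.3386 -1.0233  0.0217]
 [ 0.5937  0.0022  0.0699  0.0779 -0.0438 -0.0982]
 [ 0.5937  0.0023  0.0699 -0.2855  0.0411  0.4022]] 0.005428605214994936 12.675
```

View pics/w6.png

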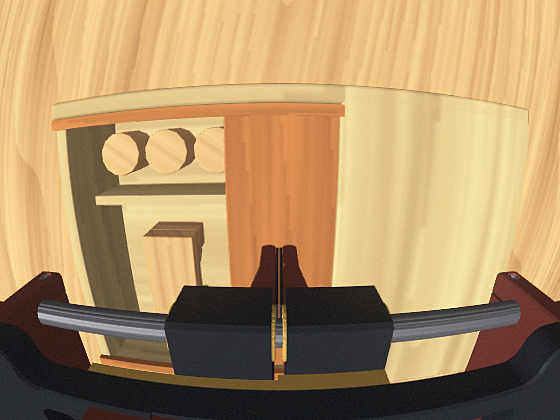

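The closed fingers hang at column 250–303, between the lid's front edge (225) and the deck (335). The baseline force is about 0 ± 0.7 N. Going down in small steps.

Emit:
send_rows --pt "0 0 0 0 0 0.004 -1" --pt "0 0 0 0 0 0.002 -1" --pt "0 0 0 0 0 0.001 -1" --pt "0 0 0 0 0 0 -1" --pt "0 0 0 0 0 0 -1"

```text
time: 13.3
ee_pos: [0.5936, 0.0022, 0.0627]
orientation: [-180.0, 0.0, 101.2]
force: [0.3, 0.4, 0.1]
grip_width: 0.002
finger_force: 0.0
```

Emit:
send_rows --pt "0 0 0 0 0 0.001 -1" --pt "0 0 0 0 0 0.001 -1" --pt "0 0 0 0 0 0.0005 -1" --pt "0 0 0 0 0 0 -1" --pt "0 0 0 0 0 0 -1"

```text
time: 13.92
ee_pos: [0.5936, 0.0022, 0.0603]
orientation: [180.0, 0.0, 101.2]
force: [-0.9, -0.1, 3.8]
grip_width: 0.003
finger_force: 1.7
```

Emit:
send_rows --pt "0 0 0 0 0 0.0005 -1" --pt "0 0 0 0 0 0.0004 -1" --pt "0 0 0 0 0 0 -1" --pt "0 0 0 0 0 0 -1"

```text
time: 14.42
ee_pos: [0.5936, 0.0022, 0.0598]
orientation: [180.0, 0.0, 101.2]
force: [-2.2, -0.6, 8.5]
grip_width: 0.005
finger_force: 3.7
```

Emit:
send_rows --pt "0 0 0 0 0 0.0005 -1" --pt "0 0 0 0 0 0.0004 -1" --pt "0 0 0 0 0 0 -1" --pt "0 0 0 0 0 0 -1"

```text
time: 14.92
ee_pos: [0.5935, 0.0022, 0.0593]
orientation: [180.0, 0.0, 101.2]
force: [-2.7, -1.2, 11.2]
grip_width: 0.006
finger_force: 5.5
```

Emit:
send_rows --pt "0 0 0 0 -0.001 0 -1" --pt "0 0 0 0 -0.002 0 -1" --pt "0 0 0 0 -0.002 0 -1" --pt "0 0 0 0 -0.002 0 -1" --pt "0 0 0 0 -0.002 -0.0001 -1"

```text
time: 15.55
ee_pos: [0.5889, 0.001, 0.0601]
orientation: [179.5, 0.1, 101.2]
force: [5.3, 4.2, 6.5]
grip_width: 0.003
finger_force: 3.2
```

Emit:
send_rows --pt "0 0 0 0 0 0.0006 -1" --pt "0 0 0 0 0 0.0006 -1" --pt "0 0 0 0 0 0 -1" --pt "0 0 0 0 0 0 -1"

```text
time: 16.05
ee_pos: [0.5886, 0.0009, 0.0594]
orientation: [179.6, 0.1, 101.2]
force: [3.3, 3.3, 11.7]
grip_width: 0.008
finger_force: 5.9
```

```bash
cat > l.py <<'E'
from h import *
def lid():
    im,P=snap('wrist');s=env.state()
    print(np.round(s['ee_pos'],4),np.round(s['force'],1),np.round(s['orientation'],2),s['time'])
    u=np.array([np.cos(np.radians(11)),np.sin(np.radians(11))])
    print('tcp box x',round(float((np.array(s['ee_pos'][:2])-[.5925,.001])@u),4))
    for t in env.trace('lid','wrist')[:1]:
        px=t['pixels'];W=[]
        for r in range(0,420,3):
            xs=np.nonzero(px[r])[0]
            if len(xs)>30: W.append(((at_z(P,(xs[0],r),.061,True)[:2]-[.5925,.001])@u,(at_z(P,(xs[-1],r),.07,True)[:2]-[.5925,.001])@u))
        print('lid edges box x',t['box'],np.round(np.percentile(W,[25,50,75],axis=0),4).tolist())
E
python3 -c "
from l import *
lid()"
```

```text
[0.5886 0.0009 0.0594] [ 2.5  2.3 11.9] [1.7957e+02 6.0000e-02 1.0117e+02] 16.1
tcp box x -0.0038
lid edges box x [224.7, 117.9, 353.0, 374.9] [[-0.0319, 0.031], [-0.0317, 0.0311], [-0.0316, 0.0313]]
```

Emit:
send_rows --pt "0 0 0 0 -0.002 0.0004 -1" --pt "0 0 0 0 -0.002 0.0002 -1" --pt "0 0 0 0 -0.002 0 -1" --pt "0 0 0 0 -0.002 0 -1" --pt "0 0 0 0 -0.002 0 -1"

```text
time: 16.77
ee_pos: [0.5804, -0.0008, 0.0594]
orientation: [179.4, 0.1, 101.2]
force: [5.2, 4.8, 13.7]
grip_width: 0.0
finger_force: 6.9
```

```bash
python3 -c "
from l import *
lid()"
```

```text
[ 0.5801 -0.0008  0.0593] [ 3.7  4.3 13.7] [1.7941e+02 7.0000e-02 1.0115e+02] 16.825
tcp box x -0.0125
lid edges box x [222.1, 116.6, 370.9, 373.7] [[-0.0404, 0.031], [-0.0402, 0.0311], [-0.0399, 0.0313]]
```

Emit:
send_rows --pt "0 0 0 0 -0.0025 0 -1" --pt "0 0 0 0 -0.0025 0 -1" --pt "0 0 0 0 -0.0025 0 -1" --pt "0 0 0 0 -0.0025 0 -1" --pt "0 0 0 0 -0.0025 0 -1"

```text
time: 17.5
ee_pos: [0.5684, -0.0032, 0.0595]
orientation: [179.4, 0.1, 101.1]
force: [5.2, 6.2, 15.3]
grip_width: 0.006
finger_force: 7.8
```

Emit:
send_rows --pt "0 0 0 0.0003 -0.0025 -0.0002 -1" --pt "0 0 0 0.0003 -0.0025 -0.0002 -1" --pt "0 0 0 0.0003 -0.0025 -0.0001 -1" --pt "0 0 0 0.0003 -0.0025 -0.0001 -1" --pt "0 0 0 0.0003 -0.0025 -0.0001 -1"

```text
time: 18.12
ee_pos: [0.5564, -0.0052, 0.0602]
orientation: [179.3, 0.2, 101.2]
force: [5.0, 0.9, 13.8]
grip_width: 0.005
finger_force: 6.9
```

Emit:
send_rows --pt "0 0 0 0.0001 -0.0025 -0.0001 -1" --pt "0 0 0 0.0001 -0.0025 -0.0001 -1" --pt "0 0 0 0.0001 -0.0025 -0.0001 -1" --pt "0 0 0 0.0001 -0.0025 -0.0001 -1" --pt "0 0 0 0.0001 -0.0025 -0.0001 -1"

```text
time: 18.75
ee_pos: [0.5442, -0.0075, 0.0606]
orientation: [179.3, 0.2, 101.2]
force: [6.1, 0.2, 13.4]
grip_width: 0.005
finger_force: 6.8
```

```bash
python3 -c "
from l import *
lid()"
```

```text
[ 0.5437 -0.0075  0.0606] [ 5.5 -0.6 13.9] [179.35   0.21 101.18] 18.8
tcp box x -0.0495
lid edges box x [221.4, 117.9, 440.4, 375.5] [[-0.0774, 0.0307], [-0.0772, 0.031], [-0.077, 0.0313]]
```

Emit:
send_rows --pt "0 0 0 0 -0.0025 -0.0001 -1" --pt "0 0 0 0 -0.0025 -0.0001 -1" --pt "0 0 0 0 -0.0025 -0.0001 -1" --pt "0 0 0 0 -0.0025 -0.0001 -1" --pt "0 0 0 0 -0.0025 -0.0001 -1"

```text
time: 19.48
ee_pos: [0.5319, -0.0099, 0.061]
orientation: [179.3, 0.2, 101.2]
force: [5.6, 0.1, 13.6]
grip_width: 0.008
finger_force: 6.8
```

Emit:
send_rows --pt "0 0 0 0 -0.0025 -0.0001 -1" --pt "0 0 0 0 -0.0025 -0.0001 -1" --pt "0 0 0 0 -0.0025 -0.0001 -1" --pt "0 0 0 0 -0.0025 -0.0001 -1" --pt "0 0 0 0 -0.0025 -0.0001 -1"

```text
time: 20.1
ee_pos: [0.5196, -0.0124, 0.0615]
orientation: [179.3, 0.2, 101.2]
force: [5.2, -0.1, 13.9]
grip_width: 0.005
finger_force: 6.9
```

```bash
python3 -c "
from l import *
lid()"
```

```text
[ 0.5191 -0.0124  0.0614] [ 5.2  1.1 14. ] [179.37   0.21 101.17] 20.15
tcp box x -0.0746
lid edges box x [161.9, 79.9, 560.0, 384.0] [[-0.1313, 0.0649], [-0.1311, 0.1063], [-0.1107, 0.1202]]
```

Emit:
send_rows --pt "0 0 0 0 -0.0025 -0.0001 -1" --pt "0 0 0 0 -0.0025 -0.0001 -1" --pt "0 0 0 0 -0.0025 -0.0001 -1" --pt "0 0 0 0 -0.0025 -0.0001 -1" --pt "0 0 0 0 -0.0025 -0.0001 -1"

```text
time: 20.82
ee_pos: [0.5073, -0.0148, 0.0619]
orientation: [179.3, 0.2, 101.2]
force: [4.9, 1.4, 12.7]
grip_width: 0.004
finger_force: 6.9
```

Emit:
send_rows --pt "0 0 0 0 -0.001 0 -1" --pt "0 0 0 0 -0.001 0 -1" --pt "0 0 0 0 -0.001 -0.0001 -1" --pt "0 0 0 0 -0.001 0 -1"

```text
time: 21.32
ee_pos: [0.5033, -0.0156, 0.062]
orientation: [179.3, 0.2, 101.2]
force: [5.2, 0.9, 13.6]
grip_width: 0.005
finger_force: 7.1
```

```bash
python3 -c "
from l import *
lid()
im,P=snap('wrist','w7.png')"
```

```text
[ 0.5032 -0.0156  0.062 ] [ 5.3  0.4 13.7] [179.36   0.21 101.17] 21.375
tcp box x -0.0909
lid edges box x [221.9, 116.3, 499.5, 373.3] [[-0.1193, 0.0299], [-0.1191, 0.0302], [-0.1188, 0.0305]]
```

View pics/w7.png

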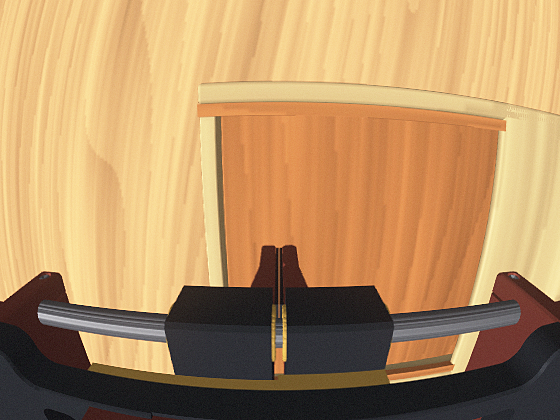

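The lid's front edge is at column 222 and the front wall's inner face at about 217, so a few mm of gap remain. I'll continue slowly until the drag force rises.

Emit:
send_rows --pt "0 0 0 0 -0.001 0 -1" --pt "0 0 0 0 -0.001 -0.0001 -1" --pt "0 0 0 0 -0.001 0 -1"

```text
time: 21.85
ee_pos: [0.502, -0.0161, 0.0623]
orientation: [179.2, 0.2, 101.1]
force: [9.9, 3.2, 11.8]
grip_width: 0.01
finger_force: 5.9
```

Emit:
send_rows --pt "0 0 0 0 -0.001 0 -1" --pt "0 0 0 0 -0.001 0 -1" --pt "0 0 0 0 0 0 -1"

```text
time: 22.22
ee_pos: [0.5006, -0.0165, 0.0624]
orientation: [179.1, 0.3, 101.1]
force: [10.2, 3.4, 11.1]
grip_width: 0.008
finger_force: 5.8
```

The drag force has doubled to 10 N with no further increase, so the lid has met the wall. I'll press a little harder for one more push, then lift and check.

Emit:
send_rows --pt "0 0 0 0 0.001 0.0004 -1" --pt "0 0 0 0 0 0.0003 -1" --pt "0 0 0 0 -0.001 0 -1" --pt "0 0 0 0 -0.002 0 -1" --pt "0 0 0 0 -0.001 0 -1"

```text
time: 22.85
ee_pos: [0.499, -0.0172, 0.0622]
orientation: [179.0, 0.3, 101.1]
force: [11.7, 3.4, 13.3]
grip_width: 0.004
finger_force: 6.7
```

Emit:
send_rows --pt "0 0 0 0 0.003 0 -1" --pt "0 0 0 0 0 -0.003 -1" --pt "0 0 0 0 0 -0.01 -1" --pt "0 0 0 0 0 -0.03 -1" --pt "0 0 0 0 0 -0.05 -1"

```text
time: 23.48
ee_pos: [0.4896, -0.0154, 0.1513]
orientation: [-179.7, -0.1, 101.2]
force: [0.7, -0.5, 0.7]
grip_width: 0.01
finger_force: 0.0
```

```bash
python3 -c "
from l import *
lid()
im,P=snap('wrist')
cv2.imwrite('pics/w8.png',cv2.resize(im[60:310,130:430,::-1],None,fx=2.4,fy=2.4,interpolation=cv2.INTER_CUBIC))"
```

```text
[ 0.494  -0.016   0.1579] [ 1.1 -0.8  2.6] [1.7973e+02 1.0000e-01 1.0121e+02] 23.525
tcp box x -0.0999
lid edges box x [258.9, 124.2, 447.2, 305.2] [[-0.1207, 0.0303], [-0.1202, 0.0306], [-0.0887, 0.0309]]
```

View pics/w8.png

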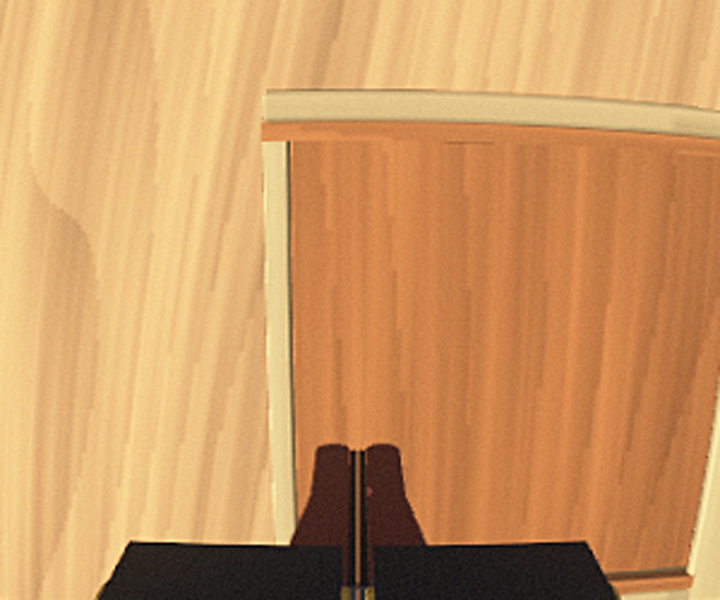

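The lid's front edge meets the front wall at column 291 of this crop with no visible gap, and nothing is touching it. I'm handing the job in.

Emit:
send_rows --pt "0 0 0 0 0 -0.02 -1" --pt "0 0 0 0 0 0 -1"

```text
time: 23.88
ee_pos: [0.4919, -0.0157, 0.1716]
orientation: [-180.0, 0.0, 101.2]
force: [1.0, -0.1, 0.9]
grip_width: 0.004
finger_force: 0.0
```

```bash
python3 -c "
from workcell import env
print(env.finish_job())"
```

```text
the job is handed in; nothing more can be done
None
```

The arch block lies released in the empty bay below the lid, the lid is drawn home against the front wall with no visible gap, and the job was handed in at about 24 s with the arm clear.

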